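# Snap the tool-rest clip onto the bench rail and slide it to its stop

## Task

Take the grey sprung tool-rest clip and push it straight down over the raised steel tube, well clear of the forked stop, until both arms snap past the tube and it sits fully home. Then slide it along the tube until it butts against the stop without shifting the stop, and let go, leaving it upright. Press no harder than the snap needs (never above about 20 N), and leave the other things on the bench alone.

Things in the scene. Friction and masses are not known exactly. Their poses are not given: they have to be found in the camera images.
- clip: Loose grey clip standing on its lips, 35 (x) x 40 (y) x 72 mm tall, 0.12 kg; fits a tube along its y. Origin: where the tube's axis lies when home, 13 mm above its feet. Above it: saddle z 11 to 19 mm, 34 mm wide; then an upright web z 19 to 47, 16 mm thick in x, 40 long in y (clip_grip), with a horn on each y end up to z 58
- clip_grip (a point): Place to grip the clip, across its x: in the middle of the web, 44 mm above the clip's origin; here the fingertips end 6 mm above the saddle. From origin to each y end face the clip measures 20 mm
- clip_near (a joint): Clip's arm on its -x side, rad: 0 at rest, grows outwards, 0.18 as the lip passes the tube's widest point, about 0.03 when home. Lips touch the tube with the origin 20 mm above its axis; the push rises to 11 to 15 N some 3 mm further down, falls to zero at 12 mm, then the arms snap past and pull the clip on; it rises steeply when the saddle is down
- clip_far (a joint): The same for the arm on the clip's +x side
- clip_pad (a joint): Soft pad in the underside of the clip's saddle, m. 0 = sticking out 3 mm, 0.003 = pressed flush, as it is when the saddle sits down on the tube
- rail: Fixed rail: dark base 70 x 270 x 8 mm (x, y, z), posts at y = -115 and 115 mm, and a 22 mm steel tube along y above x = 0. Origin: centre of the base's underside. The posts are set by hand: the tube's axis is 65 to 95 mm above the origin; this height is not reported, feel for it. It holds far over 50 N
- stop_face (a point): Foot of the grey forked stop (uprights either side of the tube, 95 mm tall over the rail's underside), 8 mm above the rail's origin, in the plane of its face towards -y of the rail, the side where the clip comes; axes as the rail's, at y = 25 to 85 mm on it. Butted, the clip's origin is 20 mm on its -y side. Held by friction: it shifts along y above 15 N
- screwdriver: loose screwdriver with a red handle, 194 mm long, lying on the bench; bystander
- spanner: loose steel spanner, 188 mm long; bystander
- arbor: loose steel arbor, 84 mm long; bystander
- nut: loose rusty nut, 26 mm; bystander

How it is judged:
On the way:
1. the clip is snapped home on the tube, its end at least 12 mm clear of the stop (value of joint clip_pad above 0.002 m and value of joint each of clip_near, clip_far below 0.1 rad and z of clip in the frame of rail between 0.061 and 0.099 m and x of clip in the frame of rail between -0.006 and 0.006 m and y of clip in the frame of stop_face below -0.032 m), for 0.2 s.
At the end, for the whole second after the job is handed in: The clip is on the tube with both lips snapped under it (each arm back below 0.1 rad) and its pad pressed in more than 2 mm, within 6 mm of the tube's line, upright within 0.2 rad, its end within 3.5 mm of the stop's face, let go and at rest (value of joint clip_pad above 0.002 m and value of joint each of clip_near, clip_far below 0.1 rad and z of clip in the frame of rail between 0.061 and 0.099 m and x of clip in the frame of rail between -0.006 and 0.006 m and y of clip in the frame of stop_face between -0.0235 and -0.017 m and angle between clip's own z axis and vertical below 0.2 rad and linear speed of clip below 0.02 m/s); the robot touches nothing.
It fails at once if the contact forces between clip and rail add up to more than 50 N (the clip's own spring grip when home makes up some 28 N of it, the robot's push the rest) (contact force between clip and rail above 50 N).
It fails at once if the stop is shifted by more than 4 mm (distance of stop_face from where it was at the start of the episode above 0.004 m).
It fails at once if the gripper bears on the rail with more than 10 N (contact force between the arm and rail above 10 N).
It fails at once if a bystander is moved by more than 30 mm (distance of any of screwdriver, spanner, arbor, nut from where it was at the start of the episode above 0.03 m).
It also fails if it takes over 67 s, if anything falls off the work surface, if the arm or the gripper's body presses on something with over 40 N, if the wrist force passes 120 N, or if a joint passes its speed limit or range.

## Robot

A 6-joint arm with a two-finger parallel gripper is mounted at the origin on a cart in front of the work surface, level with it; the furniture and walls round the work are solid. World frame = base frame: x ahead of the robot, y to its left, z up, the work surface at z = 0. Lengths are in m, angles in rad, forces in N, time in s.
With the tool pointing down it reaches from about 0.225 to 0.875 m from the base axis. Payload 3.4 kg.
Tool frame: the origin (TCP) lies at the very end of the fingers, on their centre line; the grasp point (between the pads) lies 19 mm behind it; z points along the fingers, y is the line along which they close (so a half turn about z gives the same grasp; the last joint's range is limited). The gripper opens to 85 mm and grips with 20 to 120 N. Pads are 22 mm wide; open, the fingers measure 114 mm over their backs; the gripper's body (76 mm by 85 mm) begins 54 mm behind the grasp point. The pads swing forward as they close: fully open they stand 13 mm farther back than shut.
Start: joints at [1.138, 0.276, 1.505, -0, 1.361, -0.121], TCP at [0.176, 0.547, 0.231] pointing down, gripper open.
Joint ranges: [-2.89, 2.89], [-0.75, 2.08], [0.22, 2.7], [-1.18, 4.32], [0.11, 2.71], [-2.7, 2.7]. Speed limits (rad/s): [2.57, 2.57, 3.14, 3.14, 3.14, 3.14].

## Interface

Orientations are given as a unit quaternion [x, y, z, w].
In Python, from bench import arm, grab_frame, ticket, spot_in, monitor gives the robot as it stands. Calls block until the motion is done:
- arm.move_pose(position, orientation): joint-space move of the TCP to a pose.
- arm.servo_line(position, ori=None, velocity=0.15): straight line of the TCP; ori=None keeps the orientation; velocity is the mean speed in m/s.
- arm.goto_joints(angles): joint-space move.
- arm.move_gripper(opening, effort=None): finger opening in m; effort is the grip in N (None keeps the last); returns when the fingers have stopped.
- arm.wait(seconds).
- arm.solve_ik(position, orientation): joint angles nearest the present ones, or None.
- grab_frame(name): name is "scene" or "top" or "wrist"; returns a dict with "pixels" (384x512x3 uint8, red, green, blue), "camera_matrix" (3x3 intrinsics, pixels), "R" (3x3) and "t" (3): a world point X has camera coordinates R X + t; the wrist camera has in their place "hand_eye" (4x4, takes a point from camera to tool coordinates, whose origin is the TCP and whose axes are the flange's). Camera axes: x right, y down, z forward; pixel columns grow to the right and rows downward; lengths in m; the calibration is good to about 2 mm. The wrist camera is an equidistant fisheye: a pixel r from the principal point sees the ray r / f radians off the axis. A picture is of the moment at which its call begins: read the wrist's pose just before it. There is no depth.
A pose or a line that the arm cannot do raises arm.IKError and nothing moves.
- ticket.job_done(): hands the job in; it is judged then, once.
Trained networks look in a picture, given as the dict that the camera call returned (one of the last four; its "shot" number tells which), for a name from the list of things; names that differ only in an ending like _2 or _b are one class to them, and where a whole thing is asked for, a point or a joint stands for the part that bears it (a point fixed in the world has none). Each returns a list of dicts, best first, with "score" (0 to 1); they miss things now and then, are a little off and sometimes report something else, mostly with a low value. They report only what shows in the picture. A call takes as long as a camera call.
- spot_in(picture, thing): "point" ([column, row] in pixels, amid what is visible of it).
Readings, each from a call of its own:
- monitor.get_t(): time.
- monitor.get_qpos(): joint angles.
- monitor.get_qd(): joint speeds.
- monitor.get_joint_torque(): joint torques, N m.
- monitor.get_eef_pos(): TCP position.
- monitor.get_eef_rot(): TCP orientation.
- monitor.get_wrist_force(): force on the tool from outside, world axes, zero at the start.
- monitor.get_wrist_torque(): the same for the moment, N m.
- monitor.get_gripper_width(): finger opening in m.
- monitor.get_finger_force(): force on a finger pad.
Only numpy, scipy, OpenCV 4.12 (cv2) and the standard library are available. Lean on these libraries where they do the work, as an engineer would, in place of code of your own. Each camera call takes 0.05 s, during which the arm holds its last target. There are 200 camera calls.

## Working session

There is one attempt and no reset: what is moved stays moved. The work goes in short steps, each a Python script; the robot and the scene stay as the last script left them, time stands still between calls to the robot, and variables do not carry over. Pictures are saved under pics/ and viewed, at most 10 in all, crops included, and the job is handed in when it is done.

```bash
mkdir -p pics; ls; python3 - <<'E'
from bench import arm, grab_frame, spot_in, monitor
import cv2, numpy as np
for n in ["scene","top"]:
    f=grab_frame(n); cv2.imwrite(f"pics/{n}0.png",f["pixels"][:,:,::-1])
    print(n,f["camera_matrix"].tolist(),f["R"].tolist(),f["t"].tolist())
    for th in ["clip","rail","stop_face","clip_grip","screwdriver","spanner","arbor","nut"]:
        try: print(th,[(np.round(d["point"]).tolist(),round(d["score"],2)) for d in spot_in(f,th)[:3]])
        except Exception as e: print(th,e)
print(monitor.get_t(),monitor.get_eef_rot(),monitor.get_wrist_force())
E
```

```text
bench.py
pics
scene [[492.934554063069, 0.0, 259.2129564186873], [0.0, 492.934554063069, 191.4039135578987], [0.0, 0.0, 1.0]] [[0.7695517349869012, -0.638433888200218, 0.013867140159449079], [-0.34782182234886505, -0.437269316988711, -0.8293464440860286], [0.5355465498689771, 0.6334017009905939, -0.5585625999882713]] [-0.4659518853277864, 0.15756903371489736, 0.8266177849757224]
clip [([265.0, 218.0], 0.76), ([328.0, 297.0], 0.69)]
rail [([221.0, 182.0], 0.93), ([273.0, 230.0], 0.62)]
stop_face [([206.0, 163.0], 0.79), ([261.0, 230.0], 0.36), ([267.0, 216.0], 0.17)]
clip_grip [([264.0, 218.0], 0.62)]
screwdriver [([325.0, 230.0], 0.92)]
spanner [([241.0, 275.0], 0.62), ([265.0, 218.0], 0.37)]
arbor [([247.0, 148.0], 0.63), ([322.0, 229.0], 0.36), ([264.0, 230.0], 0.3)]
nut [([330.0, 299.0], 0.61), ([239.0, 276.0], 0.6)]
top [[399.30218899303856, 0.0, 253.66221657807097], [0.0, 399.30218899303856, 188.70207345821626], [0.0, 0.0, 1.0]] [[-0.003362899330645639, -0.999994332068594, 0.00016351996381884138], [-0.9960364796563472, 0.00333505514941863, -0.0888831176373839], [0.08888206850587262, -0.0004617768259241232, -0.9960420496446323]] [-0.11986229437319526, 0.49487608340251354, 0.945737224297023]
clip [([278.0, 198.0], 0.63)]
rail [([299.0, 249.0], 0.6), ([209.0, 196.0], 0.55)]
stop_face [([192.0, 196.0], 0.62)]
clip_grip [([276.0, 197.0], 0.6), ([192.0, 198.0], 0.2)]
screwdriver [([306.0, 160.0], 0.74)]
spanner [([302.0, 247.0], 0.56)]
arbor [([175.0, 132.0], 0.72)]
nut [([363.0, 210.0], 0.51)]
0.9 [1.55261530e-01 9.87873400e-01 5.69618919e-05 1.43600703e-05] [ 0.42980383 -0.18918037  0.31434946]
```

```bash
python3 - <<'E'
import cv2
s=cv2.imread("pics/scene0.png")[100:325,130:430]; cv2.imwrite("pics/sc.png",cv2.resize(s,(800,600),interpolation=3))
s=cv2.imread("pics/top0.png")[100:310,110:390]; cv2.imwrite("pics/tc.png",cv2.resize(s,(800,600),interpolation=3))
E
```

```text
(no output)
```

View pics/sc.png

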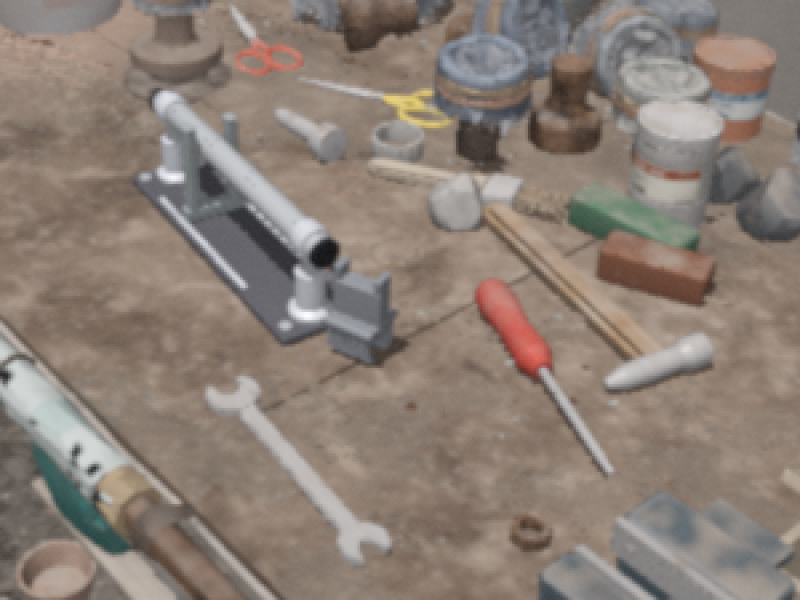

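View pics/tc.png

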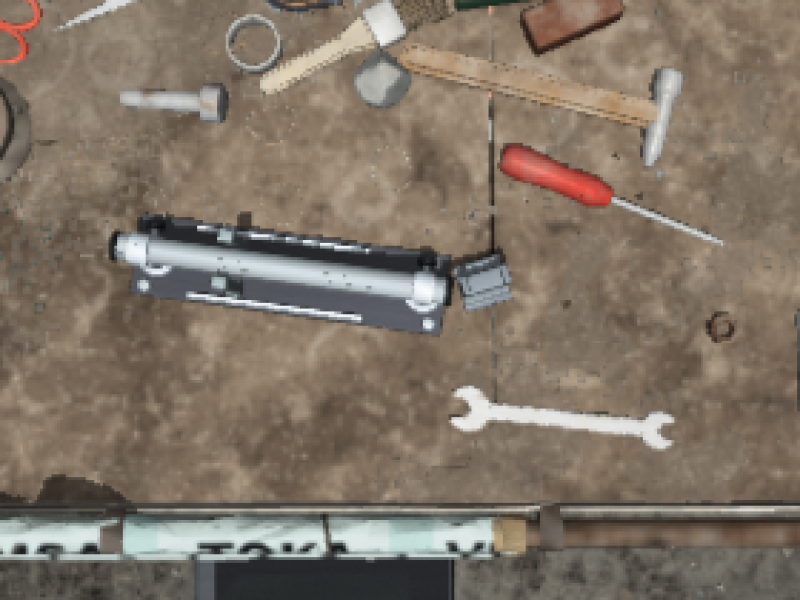

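```bash
cat > h.py <<'E'
from bench import arm, grab_frame, spot_in, monitor, ticket
import cv2, numpy as np
from scipy.spatial.transform import Rotation as Ro
def q(psi):  # tool down, tool y along world angle psi
    y=np.array([np.cos(psi),np.sin(psi),0]);z=np.array([0,0,-1.]);x=np.cross(y,z)
    return Ro.from_matrix(np.c_[x,y,z]).as_quat()
def shoot(n):
    p=np.array(monitor.get_eef_pos());r=Ro.from_quat(monitor.get_eef_rot()).as_matrix()
    f=dict(grab_frame(n))
    if n=="wrist":
        T=np.eye(4);T[:3,:3]=r;T[:3,3]=p
        f["C"]=T@np.array(f["hand_eye"])
    else:
        T=np.eye(4);T[:3,:3]=f["R"];T[:3,3]=f["t"];f["C"]=np.linalg.inv(T)
    f["fish"]=n=="wrist"; return f
def ray(f,px):
    K=np.array(f["camera_matrix"]);a=(np.array(px,float)-K[:2,2])/[K[0,0],K[1,1]]
    if f["fish"]:
        r=np.hypot(*a)+1e-12; d=np.r_[a/r*np.sin(r),np.cos(r)]
    else: d=np.r_[a,1]
    return f["C"][:3,3],f["C"][:3,:3]@d
def at_z(f,px,z):
    c,d=ray(f,px); return c+d*(z-c[2])/d[2]
def proj(f,X):
    X=np.atleast_2d(X);T=np.linalg.inv(f["C"]);P=X@T[:3,:3].T+T[:3,3];K=np.array(f["camera_matrix"])
    if f["fish"]:
        rr=np.hypot(P[:,0],P[:,1]);th=np.arctan2(rr,P[:,2]);a=P[:,:2]/(rr[:,None]+1e-12)*th[:,None]
    else: a=P[:,:2]/P[:,2:]
    return a*[K[0,0],K[1,1]]+K[:2,2]
def save(f,n): cv2.imwrite(f"pics/{n}.png",f["pixels"][:,:,::-1])
E
python3 - <<'E'
from h import *
f=shoot("top")
u=lambda c:(110+c[0]*.35,100+c[1]*.35)
print("clip",at_z(f,u((485,280)),.04))
for c in [(132,292),(440,335),(447,248),(140,215)]: print(at_z(f,u(c),.008))
for c in [(130,247),(430,287)]: print("tube",at_z(f,u(c),.09))
c=at_z(f,u((485,280)),.04)
w=shoot("wrist"); print(np.round(w["hand_eye"],3).tolist(),w["camera_matrix"][0][0])
for psi in (0,np.pi): 
    print(psi,arm.solve_ik([c[0],c[1],.25],q(psi)))
E
```

```text
clip [ 0.47050416 -0.18336205  0.04      ]
[0.46330291 0.11751139 0.008     ]
[ 0.42560841 -0.14655271  0.008     ]
[ 0.50031698 -0.15300313  0.008     ]
[0.52981506 0.11182557 0.008     ]
tube [0.49424406 0.09973616 0.09      ]
tube [ 0.46185419 -0.1367656   0.09      ]
[[0.0, -0.945, -0.328, 0.085], [1.0, -0.0, 0.0, -0.0], [-0.001, -0.328, 0.945, -0.142], [0.0, 0.0, 0.0, 1.0]] 297.3186396354542
0 [-5.09477769e-01  1.59307709e-01  1.61441160e+00 -4.44089210e-16
  1.36787334e+00 -5.09477769e-01]
3.141592653589793 [-5.09477769e-01  1.59307709e-01  1.61441160e+00 -4.44089210e-16
  1.36787334e+00  2.63211488e+00]
```

```bash
python3 - <<'E'
from h import *
arm.move_pose([.47,-.13,.22],q(0.0)); print(monitor.get_t())
f=shoot("wrist"); save(f,"w1")
for th in ["clip","clip_grip","stop_face","rail"]: print(th,[(np.round(d["point"],1).tolist(),round(d["score"],2)) for d in spot_in(f,th)[:2]])
np.save("w1C.npy",f["C"]);print(f["camera_matrix"])
im=cv2.resize(f["pixels"][:,:,::-1],(800,600),interpolation=3);cv2.imwrite("pics/w1b.png",im)
E
```

```text
3.6083
clip [([252.7, 207.6], 0.85)]
clip_grip [([252.9, 210.8], 0.85)]
stop_face [([275.9, 22.4], 0.62)]
rail [([250.7, 89.4], 0.68)]
[[297.31863964   0.         249.33089328]
 [  0.         297.31863964 188.01906044]
 [  0.           0.           1.        ]]
```

View pics/w1b.png

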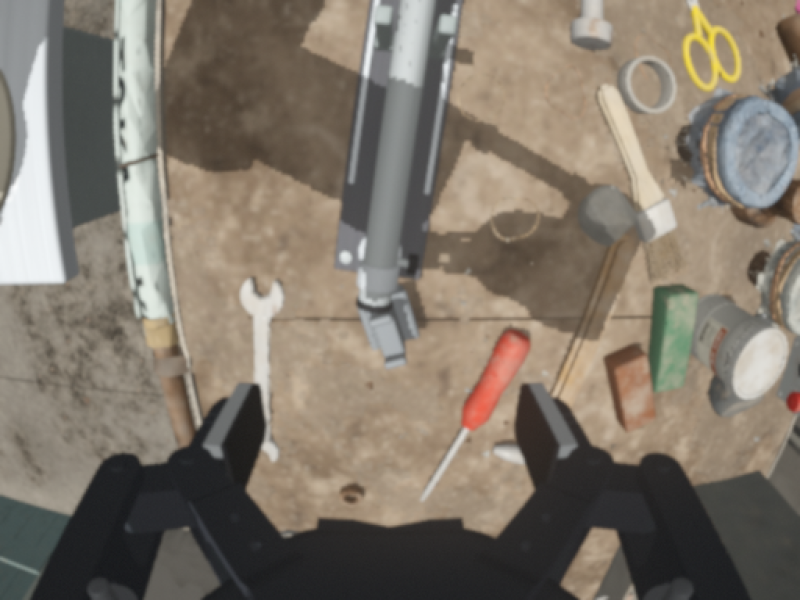

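```bash
python3 - <<'E'
from h import *
arm.move_pose([.47,-.265,.16],q(0.0)); print(monitor.get_t())
f=shoot("wrist"); save(f,"w2")
np.save("w2C.npy",f["C"])
p=proj(f,[.47,-.183,.04])[0];print(p,f["pixels"].shape)
x,y=np.round(p).astype(int);x0,y0=x-80,max(0,y-60);print(x0,y0)
cv2.imwrite("pics/w2c.png",cv2.resize(f["pixels"][y0:y0+120,x0:x0+160,::-1],(800,600),interpolation=2))
E
```

```text
4.5
[249.78799261  92.52136352] (384, 512, 3)
170 33
```

View pics/w2c.png

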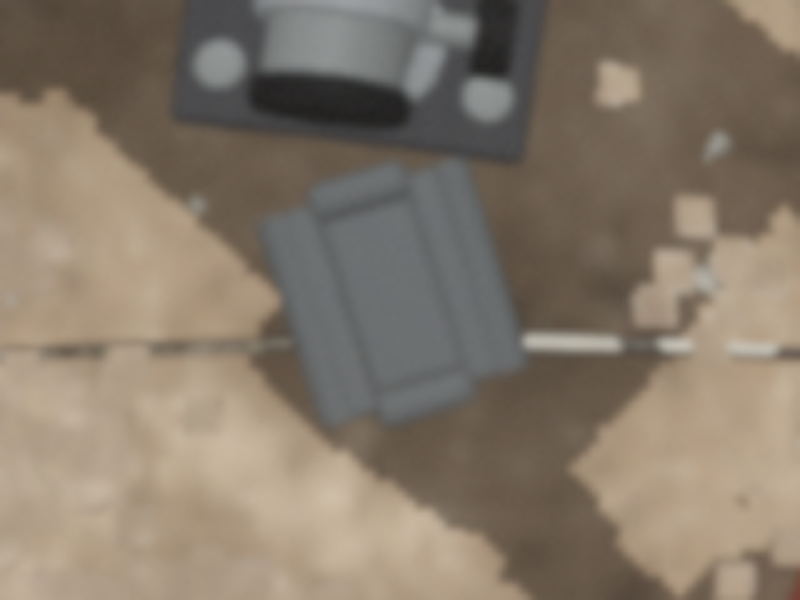

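```bash
cat > fit.py <<'E'
from h import *
from scipy.optimize import least_squares
f=dict(fish=True,C=np.load("w2C.npy"),camera_matrix=[[297.31863964,0,249.33089328],[0,297.31863964,188.01906044],[0,0,1]])
P=lambda c:np.array(c,float)/5-.4+[170,33]
ob=P([(312,183),(403,163),(385,425),(472,398),(260,220),(468,160),(525,365),(330,425)])
M=np.array([(-8,20,58),(8,20,58),(-8,-20,58),(8,-20,58),(-17,20,19),(17,20,19),(17,-20,19),(-17,-20,19)])/1e3
def W(v,m): 
    c,s=np.cos(v[2]),np.sin(v[2]); return m@np.array([[c,s,0],[-s,c,0],[0,0,1]])+[v[0],v[1],v[3] if len(v)>3 else .013]
r=least_squares(lambda v:(proj(f,W(v,M))-ob).ravel(),[.47,-.18,.25])
print("clip",r.x,np.round(r.fun.reshape(-1,2),1).tolist())
t=dict(shoot("top"))
U=lambda c:np.array(c,float)*.35-.3+[110,100]
oc=np.r_[P([(175,120),(520,160)])]
ot=U([(132,292),(440,335),(140,215)])
cm=np.array([(-35,-135,8),(35,-135,8)])/1e3; tm=np.array([(-35,135,8),(-35,-135,8),(35,135,8)])/1e3
g=lambda v:np.r_[(proj(f,W(np.r_[v,0],cm))-oc).ravel()*3,(proj(t,W(np.r_[v,0],tm))-ot).ravel()]
r2=least_squares(g,[.48,-.02,-.13]);print("rail",r2.x,np.round(g(r2.x),1).tolist())
E
python3 fit.py
```

```text
clip [ 0.46892611 -0.18155756  0.28682753] [[-1.2, 0.4], [0.8, -1.6], [-0.7, 1.0], [1.7, 0.7], [2.3, -1.3], [-2.6, -0.1], [-1.6, 1.2], [1.2, -0.4]]
rail [ 0.47791808 -0.01728449 -0.13575515] [-3.8, -0.9, 3.9, 1.1, -1.2, 1.0, 0.2, 0.6, 0.3, -0.1]
```

```bash
python3 - <<'E'
from h import *
x,y,th=.46893,-.18156,.2868
arm.move_gripper(.05,60)
arm.move_pose([x,y,.15],q(th)); arm.servo_line([x,y,.038],velocity=.08)
print(monitor.get_t(),monitor.get_wrist_force()); 
arm.move_gripper(.0,60); arm.wait(.2)
print(monitor.get_gripper_width(),monitor.get_finger_force(),monitor.get_eef_pos(),monitor.get_wrist_force())
arm.servo_line([x,y-.01,.19],velocity=.12); arm.wait(.3)
print(monitor.get_t(),monitor.get_gripper_width(),monitor.get_wrist_force())
# hover over rail y=-30mm
r=np.array([.4779,-.0173]);a=-.1358;yr=np.array([-np.sin(a),np.cos(a)])
p=r-.115*yr
arm.move_pose([p[0],p[1],.19],q(a)); arm.wait(.2)
f=shoot("wrist");save(f,"w3");np.save("w3C.npy",f["C"]);print(monitor.get_eef_pos(),monitor.get_t(),monitor.get_wrist_force())
for n in ("clip","stop_face"): print(n,[(np.round(d["point"],1).tolist(),round(d["score"],2)) for d in spot_in(f,n)[:2]])
cv2.imwrite("pics/w3b.png",cv2.resize(f["pixels"][:300,100:500,::-1],(800,600),interpolation=2))
E
```

```text
7.025 [-0.3155089   0.16629922  0.18150984]
0.01480990469513206 59.39209163188934 [ 0.46924485 -0.18170031  0.0384306 ] [-0.68016516  0.30416921  5.67908451]
9.3417 0.014841397648953045 [-0.07874853 -0.11519853 -1.4838296 ]
[ 0.4625248  -0.13197652  0.18995618] 10.1583 [ 0.36993447 -0.87082601 -1.01088892]
clip [([250.4, 236.2], 0.7)]
stop_face [([235.4, 12.8], 0.65)]
```

View pics/w3b.png

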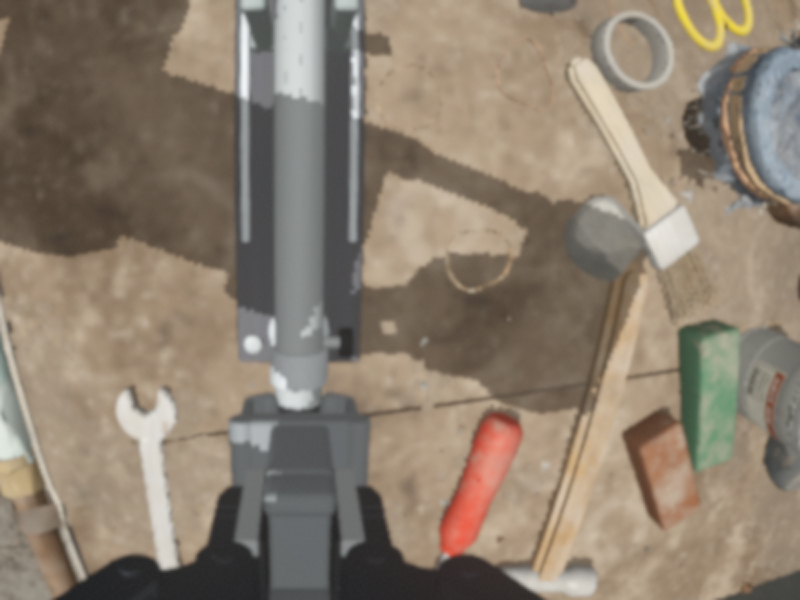

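```bash
python3 - <<'E'
from h import *
r=np.array([.4779,-.0173]);a=-.1358;yr=np.array([-np.sin(a),np.cos(a)])
p=r-.05*yr
arm.servo_line([p[0],p[1],.19],q(a),velocity=.15); arm.wait(.2)
f=shoot("wrist");save(f,"w4");np.save("w4C.npy",f["C"]);print(monitor.get_eef_pos(),monitor.get_t())
for n in ("clip","stop_face"): print(n,[(np.round(d["point"],1).tolist(),round(d["score"],2)) for d in spot_in(f,n)[:2]])
for yy in (25,55,85):
  for z in (.008,.095): print(yy,z,np.round(proj(f,np.r_[r+yr*yy/1e3,z]),1))
cv2.imwrite("pics/w4b.png",cv2.resize(f["pixels"][0:240,90:410,::-1],(800,600),interpolation=2))
E
```

```text
[ 0.47112797 -0.06757966  0.1899954 ] 11.0917
clip [([250.5, 234.7], 0.76)]
stop_face [([238.0, 75.4], 0.59)]
25 0.008 [[249.5  96.9]]
25 0.095 [[249.5 100. ]]
55 0.008 [[249.5  69.4]]
55 0.095 [[249.5  62.4]]
85 0.008 [[249.4  42.2]]
85 0.095 [[249.4  25.7]]
```

View pics/w4b.png

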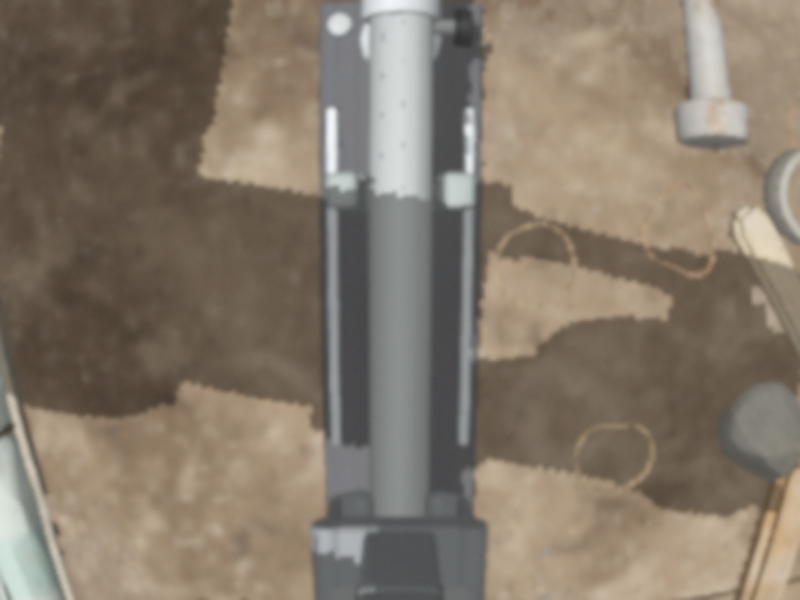

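```bash
cat >> h.py <<'E'
r=np.array([.4779,-.0173]);a=-.1358;yr=np.array([-np.sin(a),np.cos(a)])
E
python3 - <<'E'
from h import *
p=r-.02*yr
arm.servo_line([*p,.15],q(a),velocity=.1); arm.wait(.3)
F0=np.mean([monitor.get_wrist_force() for _ in range(5)],0);print(F0,monitor.get_t());np.save("F0.npy",F0)
z=.15
while z>.085:
    z-=.001; arm.servo_line([*p,z],velocity=.02)
    F=np.array(monitor.get_wrist_force())-F0
    if F[2]>2: break
print(z,F,monitor.get_eef_pos(),monitor.get_t())
E
```

```text
[-0.81371679 -0.15041703 -0.96564391] 12.1417
0.11699999999999997 [1.45661756 0.91617192 6.38945061] [ 0.47565175 -0.03720684  0.11754754] 20.3917
```

```bash
python3 - <<'E'
from h import *
p=r-.02*yr; F0=np.load("F0.npy"); z=.117
while z>.0975:
    z-=.001; arm.servo_line([*p,z],velocity=.02)
    F=np.array(monitor.get_wrist_force())-F0
    print(round(z,4),np.round(F,1),round(monitor.get_eef_pos()[2],4))
    if F[2]>18 or (z<.106 and F[2]>5): break
print(monitor.get_t(),monitor.get_gripper_width())
E
```

```text
0.116 [-0.7  0.2  9.4] 0.117
0.115 [-0.7  0.7 12. ] 0.1164
0.114 [-0.8  0.6 12.3] 0.1156
0.113 [-0.3  0.2 12.8] 0.1148
0.112 [-0.6 -0.5 14.8] 0.1138
0.111 [-0.9  1.4 13.2] 0.1127
0.11 [-0.5  0.5 11.7] 0.1116
0.109 [-0.7  0.9 10.7] 0.1104
0.108 [-0.7  1.   9.5] 0.1092
0.107 [ 0.3 -0.5  7. ] 0.1078
0.106 [ 0.5 -0.6  3.5] 0.1065
0.105 [ 1.6 -0.2  1.8] 0.1048
0.104 [ 2.1  0.3 -1.1] 0.1035
0.103 [ 3.  -0.6 -3.2] 0.1025
0.102 [ 3.4  0.1 -5.8] 0.1016
0.101 [ 3.2 -0.4 -5.9] 0.1007
0.1 [ 3.4  0.4 -5.3] 0.0999
0.099 [ 3.6  0.4 -4.8] 0.099
0.098 [ 3.1 -0.3 -3.6] 0.098
0.097 [-0.2  0.5  5.3] 0.0978
25.3917 0.014601486141978379
```

```bash
python3 - <<'E'
from h import *
p=r-.02*yr; F0=np.load("F0.npy"); z=.097
while z>.0945:
    z-=.0005; arm.servo_line([*p,z],velocity=.02); arm.wait(.05)
    F=np.array(monitor.get_wrist_force())-F0
    print(round(z,4),np.round(F,1),np.round(monitor.get_eef_pos(),4))
    if F[2]>10: break
arm.wait(.3)
f=shoot("wrist");save(f,"w5");s=shoot("scene");save(s,"s5")
A=cv2.resize(f["pixels"][60:300,170:330,::-1],(400,600),interpolation=2)
c=proj(s,np.r_[p,.09])[0].astype(int);B=cv2.resize(s["pixels"][c[1]-45:c[1]+45,c[0]-30:c[0]+30,::-1],(400,600),interpolation=2)
cv2.imwrite("pics/c5.png",np.hstack([A,B]));print(monitor.get_t())
E
```

```text
0.0965 [-0.7  0.8 10.9] [ 0.4752 -0.0371  0.0977]
26.0917
```

View pics/c5.png

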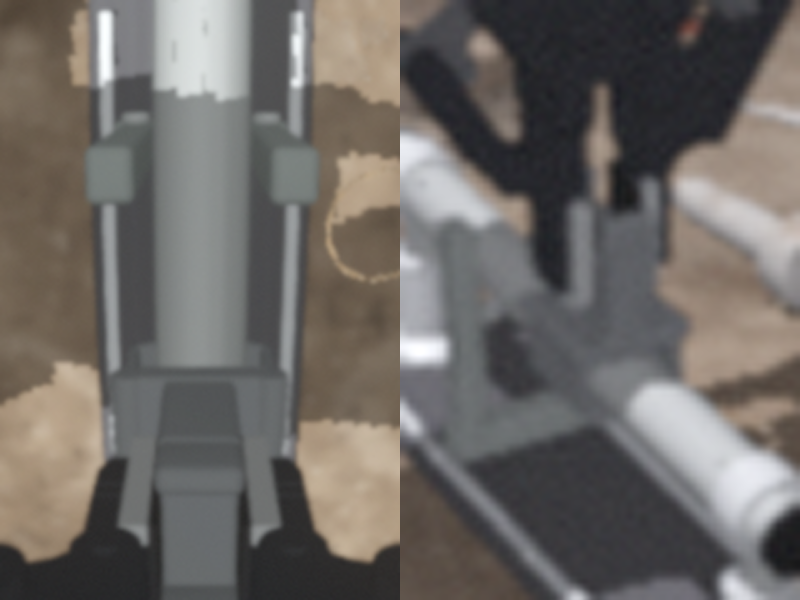

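```bash
python3 - <<'E'
from h import *
F0=np.load("F0.npy")
f=shoot("wrist")
for row in (139,140.5): print("stop y",(at_z(f,(249.5,row),.095)[:2]-r)@yr, "clip end",(at_z(f,(249.5,207.5),.091)[:2]-r)@yr)
p=lambda y:r+y*yr
arm.servo_line([*p(-.02),.0976],q(a),velocity=.02);arm.wait(.1);print(np.array(monitor.get_wrist_force())-F0)
y=-.02
while y<.010:
    y+=.006; arm.servo_line([*p(y),.0976],velocity=.03)
    F=np.array(monitor.get_wrist_force())-F0; e=np.array(monitor.get_eef_pos())
    print(round(y,4),"drag",round(F[:2]@yr,1),"F",np.round(F,1),"y",round((e[:2]-r)@yr,4),round(e[2],4))
    if abs(F[:2]@yr)>12 or F[2]>12: break
print(monitor.get_t())
E
```

```text
stop y 0.040120777921284184 clip end 0.001985810708967013
stop y 0.039367656889634825 clip end 0.001985810708967013
[0.54601466 0.58234356 4.77394019]
-0.014 drag -4.7 F [ 0.3 -4.8  4.4] y -0.0152 0.0978
-0.008 drag -4.8 F [-0.4 -4.8  4.7] y -0.009 0.0978
-0.002 drag -5.4 F [ 0.2 -5.5  4.5] y -0.0028 0.0978
0.004 drag -4.9 F [ 0.5 -5.   4.7] y 0.0034 0.0978
0.01 drag -4.0 F [ 0.4 -4.1  5.2] y 0.0096 0.0978
28.2417
```

Smooth slide with 5 N drag. Now creep to the stop (contact expected near y≈0.020).

```bash
python3 - <<'E'
from h import *
F0=np.load("F0.npy"); p=lambda y:r+y*yr
arm.servo_line([*p(.015),.0976],velocity=.02); y=.015
while y<.032:
    y+=.0005; arm.servo_line([*p(y),.0976],velocity=.01)
    F=np.array(monitor.get_wrist_force())-F0; e=np.array(monitor.get_eef_pos())
    print(round(y,4),"drag",round(F[:2]@yr,1),round(F[2],1),"y",round((e[:2]-r)@yr,4))
    if F[:2]@yr<-10: break
f=shoot("wrist");save(f,"w6");print(monitor.get_t())
cv2.imwrite("pics/c6.png",cv2.resize(f["pixels"][90:270,150:350,::-1],(640,576),interpolation=2))
E
```

```text
0.0155 drag -4.6 5.4 y 0.0148
0.016 drag -5.9 4.3 y 0.0152
0.0165 drag -5.8 6.0 y 0.0157
0.017 drag -5.8 4.8 y 0.0161
0.0175 drag -6.2 5.6 y 0.0166
0.018 drag -5.5 4.7 y 0.0171
0.0185 drag -5.3 5.3 y 0.0176
0.019 drag -5.8 4.8 y 0.0181
0.0195 drag -6.3 4.7 y 0.0187
0.02 drag -6.4 4.9 y 0.0188
0.0205 drag -8.2 4.7 y 0.0188
0.021 drag -9.7 5.1 y 0.0189
0.0215 drag -10.5 4.5 y 0.019
31.9417
```

View pics/c6.png

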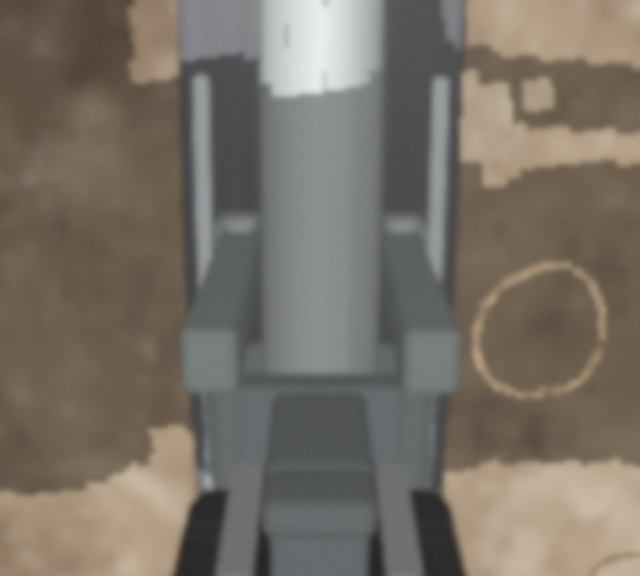

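```bash
python3 - <<'E'
from h import *
F0=np.load("F0.npy"); p=lambda y:r+y*yr
arm.servo_line([*p(.0192),.0979],velocity=.01);arm.wait(.1)
print(np.array(monitor.get_wrist_force())-F0)
arm.move_gripper(.045); arm.wait(.2); print(monitor.get_finger_force(),np.array(monitor.get_wrist_force())-F0)
arm.servo_line([*p(.0192),.22],velocity=.1); arm.wait(.3)
f=shoot("wrist");s=shoot("scene")
A=cv2.resize(f["pixels"][90:300,180:320,::-1],(400,600),interpolation=2)
c=proj(s,np.r_[p(.02),.09])[0].astype(int);B=cv2.resize(s["pixels"][c[1]-45:c[1]+45,c[0]-30:c[0]+30,::-1],(400,600),interpolation=2)
cv2.imwrite("pics/c7.png",np.hstack([A,B]));print(monitor.get_t())
E
```

```text
[ 1.14363359 -4.48823093  2.89674913]
0.0 [ 1.79169689 -0.28320241  1.12305675]
34.8
```

View pics/c7.png

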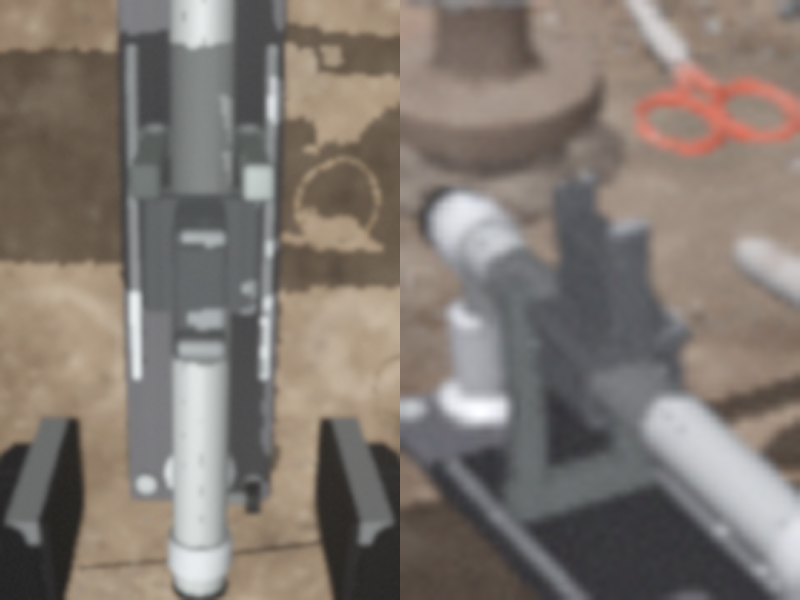

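The clip stands upright on the tube, butted against the stop (the contact edge is at about (200,195) in the left crop). It has been released, and the gripper is clear.

```bash
python3 -c "
from h import *
print(ticket.job_done())"
```

```text
the job is handed in; nothing more can be done
None
```

I snapped the clip home on the tube with a peak push of about 15 N, slid it along until it butted against the stop, let go of it upright, and handed the job in at about 35 s; the judge's verdict was not shown.

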